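Ram a stock tube of pinions home

ROBOT

A 7-joint arm with a two-finger parallel gripper is mounted at the origin on the work surface. World frame = base frame: x ahead of the robot, y to its left, z up, the work surface at z = 0. Lengths are in m, angles in rad, forces in N, time in s.
With the tool pointing down it reaches from about 0.4 to 0.85 m from the base axis. Payload 4.5 kg.
Tool frame: the origin (TCP) lies between the finger pads; the fingertips stand 19 mm ahead of it and the grasp point (between the pads) is the TCP (r.tips_ahead is the distance from the TCP to the fingertips, in m); z points along the fingers, y is the line along which they close (so a half turn about z gives the same grasp; the last joint's range is limited). The gripper opens to 88 mm and grips with 3 to 60 N. Pads are 18 mm wide; open, the fingers measure 123 mm over their backs; the gripper's body (75 mm by 187 mm) begins 45 mm behind the grasp point.
Start: joints at [1.145, 0.689, -0.195, 1.565, 0.157, 0.902, -0.215], TCP at [0.277, -0.56, 0.258] pointing down, gripper open.
Joint ranges: [-3.01, 3.01], [-0.46, 2.08], [-1.47, 1.51], [0.13, 2.56], [-1, 4.14], [0.04, 2.09], [-2.66, 2.66]. Speed limits (rad/s): [2.57, 2.57, 3.14, 3.14, 3.14, 3.14, 3.14].

INTERFACE

Orientations are given as a unit quaternion [x, y, z, w].
In Python, from plant import r, cams, models gives the robot as it stands. The module is installed in compiled form; this text tells all that it offers.
- The arm moves only by the tool jog_arm, never from a script. Its arguments are lists of equal length, an entry for each row: "turn": the turn, a rotation vector about the tool's x, y, z in rad, a list of three; "translation": the shift along the tool's x, y, z in m, a list of three; "grip": the closure, from 0 (fully open) to 1 (shut). In form: {"turn": [[ax, ay, az], ...], "translation": [[tx, ty, tz], ...], "grip": [grip, ...]}. A call has 1 to 20 rows; each row is the pose to reach, as a shift and turn from the pose commanded when the call began, along the tool's axes at that moment; what a row does not reach only later rows make up. A row lasts 1/8 s, in which the tool goes at most 62.5 mm and 10.7 degrees, less where a joint would pass 70% of its speed; a pose out of reach is approached as far as the arm can. A call with a gripper value outside its range is refused whole. The fingers move at their own pace and stop on an object; "force" is the grip in N (left out, the last holds). Time passes only in rows, so rows that repeat a pose let the fingers close. It gives the time, the measured TCP pose, the force, the opening and the grip force at its end, in the units of the state.
- r.get_state(): the state, without advancing time (a new reading comes with each control period).
- cams.snapshot(name): name is "side" or "top"; returns the picture (384x512x3 uint8, red, green, blue); there is no depth.
- cams.camera_params(name): a dict with "fx", "fy", "cx", "cy" (pixels), "k1" (the pictures are not rectified: a ray, as slopes to the right and down, at radius r is drawn at 1 + k1 r^2 times it, then the intrinsics apply), "eye" and "orientation" of the camera in the world. Camera axes: x right, y up, looking along -z (the intrinsics and any distortion apply to the point x, -y, -z); pixel columns grow to the right and rows downward; lengths in m; the calibration is good to about 2 mm. A picture is of the moment at which its call begins. camera_params takes no time and is no camera call.
- r.finish_job(): hands the job in; it is judged then, once.
Trained networks look in the newest picture that a camera, given by its name, has taken for a name from the list of things; names that differ only in an ending like _2 or _b are one class to them, and where a whole thing is asked for, a point or a joint stands for the part that bears it (a point fixed in the world has none). Each returns a list of dicts, best first, with "p" (0 to 1); they miss things now and then, are a little off and sometimes report something else, mostly with a low value. They report only what shows in the picture. A call takes as long as a camera call. They do not tell look-alikes from the thing itself.
- models.find_in(camera, name): "position" ([x, y, z] in m, in world coordinates, good to about 4 mm: the middle of the surface that is visible of it).
- models.masks_of(camera, name): "pixels" (384x512 bool, what is visible of it).
- models.place_of(camera, name): "position" ([x, y, z] in m, in world coordinates, good to about 4 mm: a listed point, or the origin of a listed thing).
The state is a dict: "clock": time; "q": joint angles; "qd": joint speeds; "joint_torque": joint torques, N m; "tool_pos": TCP position; "eef_rot": TCP orientation; "contact_force": force on the tool from outside, world axes, zero at the start; "moment": the same for the moment, N m; "opening": opening from 0.0 (shut) to 1.0 (fully open); "finger_force": force on a finger pad.
Only numpy, scipy, OpenCV 4.12 (cv2) and the standard library are available. Lean on these libraries where they do the work, as an engineer would, in place of code of your own. Each camera call takes 0.05 s, during which the arm holds its last target. There are 200 camera calls.

TASK

One of the two glass stock tubes has its stack of brass pinions and cork stuck part-way down. Take the walnut-handled ramming rod from its fork, push that stack down the tube until it bottoms out and lean on it firmly for a moment (about a kilogram's weight), then hang the rod back in the fork by its collar and let go. Leave the loose clock parts lying where they are.

Things in the scene. Friction and masses are not known exactly. Their poses are not given: they have to be found in the camera images.
- stack (a joint): how far (m) the stuck stack has been pushed down: starts at 0 to 0.014, reads 0.044 on the tube's floor (hard stop). Three small brass pinions under a cork, 26 mm across, 34 mm high, moving as one piece; it slides only under about 5 N (plus a drag of 20 N per m/s: push at 10 to 30 mm/s) and stays where it is left.
- stack_top (a point): centre of the cork's flat top face, the top of the stuck stack, inside the tube. It starts 102 to 88 mm above the shelf and is 58 mm above it when fully home.
- tube: the glass tube with the stuck stack, upright and fixed: 34 mm outside, 29 mm bore, in a 60 x 60 x 20 mm dark wooden foot, with a thin brass band (37 mm) around the rim. Origin on the shelf under the tube's axis; z up. The tube's inner floor is 24 mm above the shelf. A clear gap of 30 to 44 mm shows under its pinions.
- tube_mouth (a point): centre of the open mouth of that tube, 120 mm above the shelf.
- full_mouth (a point): centre of the open mouth of the other, identical tube (120 mm above the shelf, fixed), whose stack is already home: cork top 58 mm above the shelf, no gap under its pinions. Nothing to do there.
- rod_grip (a point): mid-height of the straight walnut handle of the ramming rod, the place to grasp it from above: round, 22 mm across, straight for 44 mm (22 mm above and below this point), topped by a turned button 26 mm across and 11 mm high. The rod is rigid, loose, 175 to 350 g, upright; its z axis points up along the rod from tip to handle.
- rod_collar (a point): centre of the underside of the rod's brass collar (40 mm across, 6 mm thick, just below the handle): 31 mm below rod_grip and 100 mm above the tip. The collar is wider than the tube, but stays 38 mm above the mouth when the stack is home.
- rod_tip (a point): centre of the flat lower end of the rod's steel shank (20 mm across, 100 mm long), 131 mm below rod_grip.
- rack_seat (a point): where the collar's underside hangs: on the top face of the bracket's steel fork, 125 mm above the shelf, on the middle line of its slot. x points to the closed end, z up. The slot is 26 mm wide, open at its -x end (30 mm from this point) and closed 16 mm to +x; tines 20 mm wide, 8 mm thick.
- rack: the fixed fork bracket, origin on the shelf under rack_seat, same axes; oak foot 90 x 80 mm, nothing of it higher than the fork (125 mm). The rod may be lifted straight up out of the fork and lowered straight down into it, or slid in from the open side.
- pinion: loose brass wheel, 66 mm across, lying flat, hub 22 mm high; origin at its underside. Leave alone.
- dial: loose porcelain dial disc, 90 mm across, 5 mm thick, lying flat; origin at its underside. Leave alone.
- finial: loose walnut finial, 40 mm across, 80 mm high, standing; origin at its underside. Leave alone.
- clockhand: loose blued steel clock hand, about 100 mm long, 4 mm thick, lying flat; origin at its underside. Leave alone.
- rod: the ramming rod as a whole; origin at the centre of its tip, z axis up along it. Grasp it at rod_grip.
Things that resemble listed ones, but are neither listed nor needed, are in the scene too. Leave any blue or turquoise look-alike of the rod alone.

How it is judged:
By the outcome, as a careful person would: the job done as asked, in the order asked, and still so for the second after the job is handed in, with the robot touching nothing.
It also fails if it takes over 58 s, if anything falls off the work surface, if the arm or the gripper's body presses on something with over 40 N, if the wrist force passes 120 N, or if a joint passes its speed limit or range.

## Working session

There is one attempt and no reset: what is moved stays moved. The work goes in short steps, Python scripts to look and compute and a tool call to move; the robot and the scene stay as the last step left them, time stands still between calls to the robot, and variables do not carry over. Pictures are saved under pics/ and viewed, at most 10 in all, crops included, and the job is handed in when it is done.

Besides the shell and the picture viewer there is one more tool, called after "Call:" by a JSON object that holds its "method" and its "body", one argument or row to a line. jog_arm: Moves the arm, as the interface text tells. Its arguments: {"type":"object","properties":{"turn":{"type":"array"},"translation":{"type":"array"},"grip":{"type":"array"},"force":{"type":"number"}},"required":["turn","translation","grip"]}

```bash
mkdir -p pics
cat > h.py <<'E'
import numpy as np, cv2
from plant import r,cams,models
from scipy.spatial.transform import Rotation as R
def proj(n,p):
    c=cams.camera_params(n); o=R.from_quat(c["orientation"]) if len(np.shape(c["orientation"]))==1 else R.from_matrix(c["orientation"])
    v=o.inv().apply(np.array(p)-c["eye"]); s=np.array([v[0],-v[1]])/-v[2]; s=s*(1+c["k1"]*(s@s))
    return s*[c["fx"],c["fy"]]+[c["cx"],c["cy"]]
E
python3 - <<'E'
from h import *
for n in("side","top"):
    cv2.imwrite(f"pics/{n}0.png",cams.snapshot(n)[:,:,::-1])
    print(n,cams.camera_params(n))
    for t in("stack_top","tube_mouth","full_mouth","rod_grip","rod_collar","rod_tip","rack_seat"):
        print(t,[(np.round(d["position"],3).tolist(),round(float(d["p"]),2),proj(n,d["position"]).round().tolist()) for d in models.place_of(n,t)])
s=r.get_state();print(s["clock"],s["tool_pos"],s["eef_rot"],s["contact_force"])
E
```

```text
side {'fx': 402.1968190380943, 'fy': 402.1968190380943, 'cx': 263.21069809576267, 'cy': 196.55752840916162, 'k1': -0.04139529364974141, 'eye': array([0.43456097, 0.55091013, 0.82554798]), 'orientation': array([-0.0375673 ,  0.32464805,  0.93646752, -0.12736141])}
stack_top [([0.529, 0.175, 0.128], 0.46, [263.0, 261.0]), ([0.49, 0.015, -0.001], 0.36, [295.0, 235.0])]
tube_mouth [([0.491, 0.013, 0.121], 0.66, [299.0, 204.0])]
full_mouth [([0.535, -0.21, 0.116], 0.96, [300.0, 134.0]), ([0.528, 0.174, 0.025], 0.37, [263.0, 284.0])]
rod_grip [([0.61, 0.049, 0.134], 0.95, [242.0, 201.0]), ([0.422, 0.133, 0.137], 0.8, [321.0, 253.0]), ([0.433, 0.211, 0.132], 0.69, [307.0, 288.0]), ([0.528, 0.17, 0.157], 0.6, [264.0, 251.0])]
rod_collar [([0.608, 0.05, 0.098], 0.97, [243.0, 211.0]), ([0.434, 0.205, 0.101], 0.72, [306.0, 292.0]), ([0.527, 0.173, 0.126], 0.66, [264.0, 261.0]), ([0.421, 0.127, 0.1], 0.63, [320.0, 260.0]), ([0.53, 0.17, 0.023], 0.33, [262.0, 283.0])]
rod_tip [([0.432, 0.213, -0.0], 0.86, [301.0, 316.0]), ([0.61, 0.051, -0.001], 0.69, [243.0, 235.0]), ([0.528, 0.173, 0.025], 0.67
[... 655 characters left out ...]
 210.0]), ([0.433, 0.208, 0.129], 0.59, [165.0, 252.0]), ([0.424, 0.12, 0.132], 0.59, [203.0, 257.0])]
rod_collar [([0.431, 0.203, 0.098], 0.84, [170.0, 252.0]), ([0.604, 0.049, 0.105], 0.72, [236.0, 180.0]), ([0.527, 0.169, 0.128], 0.56, [183.0, 211.0]), ([0.422, 0.124, 0.098], 0.51, [203.0, 256.0]), ([0.704, -0.247, -0.002], 0.27, [352.0, 147.0])]
rod_tip [([0.43, 0.208, 0.001], 0.84, [175.0, 250.0]), ([0.527, 0.176, 0.027], 0.67, [187.0, 212.0]), ([0.425, 0.126, 0.001], 0.54, [207.0, 253.0])]
rack_seat [([0.531, 0.175, 0.123], 0.83, [181.0, 209.0])]
0.8 [ 0.27740319 -0.56010527  0.25777928] [9.73683334e-01 2.27905153e-01 2.63035008e-05 7.45280993e-05] [-0.72513018  1.01179358 -0.78971482]
```

View pics/side0.png

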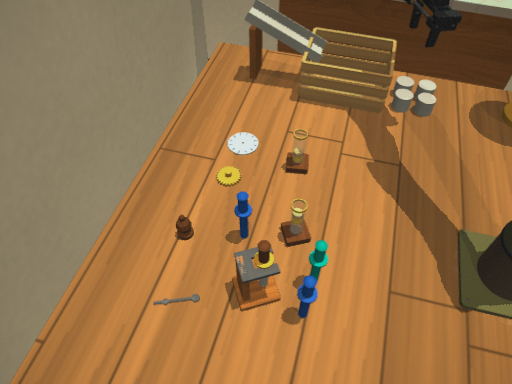

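View pics/top0.png

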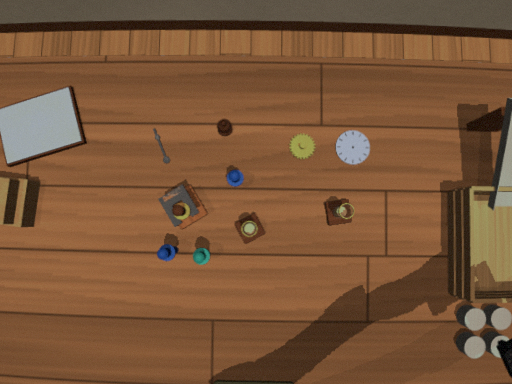

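Both views agree. The brown-handled rod stands in the fork (side 264,255; top 181,210), with blue look-alikes at side (243,205) and (307,290) and a teal one at (320,255). The two tubes are at side (299,220) and (300,145). I'll zoom in to see which stack is stuck and which way the slot faces.

Run:
```python
from h import *
a=cv2.imread("pics/side0.png");b=cv2.imread("pics/top0.png")
f=lambda i,x,y,w,h:cv2.resize(i[y:y+h,x:x+w],(400,300),interpolation=cv2.INTER_CUBIC)
cv2.imwrite("pics/z.png",np.vstack([np.hstack([f(a,268,190,64,48+8),f(a,268,122,64,56)]),np.hstack([f(a,215,230,104,78),f(b,146,172,88,66)])]))
T=lambda n,m:[n,m]
def tri(m):
    # triangulate from both views' network points (pixels)
    pass
for p in ([.493,.014,.12],[.493,.014,.102],[.493,.014,.058],[.493,.014,.024],[.535,-.209,.12],[.535,-.209,.058],[.535,-.209,.024]): print(p,proj("side",p).round(1))
```

```text
[0.493, 0.014, 0.12] [297.8 204.2]
[0.493, 0.014, 0.102] [297.1 209.1]
[0.493, 0.014, 0.058] [295.6 220.3]
[0.493, 0.014, 0.024] [294.6 228.5]
[0.535, -0.209, 0.12] [300.1 133.5]
[0.535, -0.209, 0.058] [298.2 150.7]
[0.535, -0.209, 0.024] [297.2 159.5]
```

View pics/z.png

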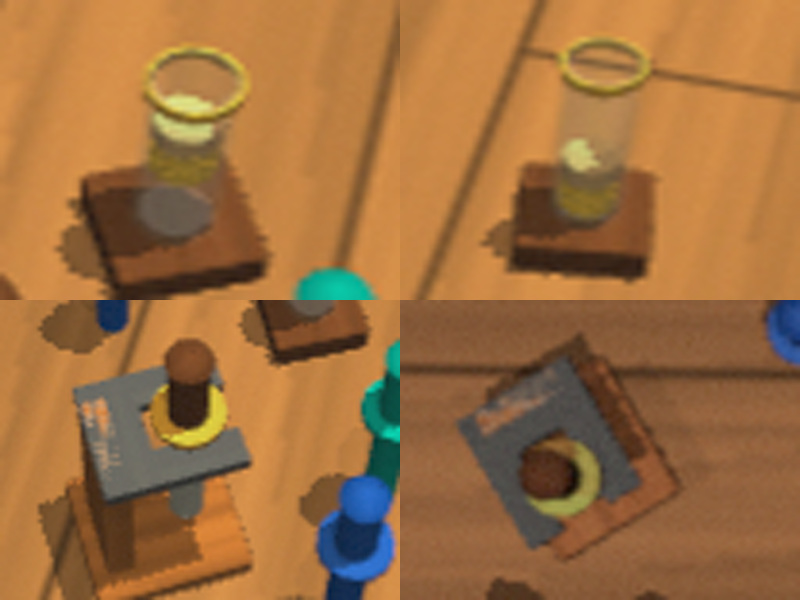

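The near tube, at about (0.493, 0.014), has its cork high with a clear gap below, so it's the stuck one. The far tube's stack is home. The slot opens toward -x/-y. Next I'll refine the rim and collar by fitting ellipses in both views.

```bash
cat >> h.py <<'E'
from scipy.optimize import least_squares
def tri(us,ut,p0):
    s=least_squares(lambda p:np.r_[proj("side",p)-us,proj("top",p)-ut],p0); return s.x,np.abs(s.fun).max()
def brass(n,p,w=14):
    """hull-ellipse centre of brass-coloured pixels near the projection of p"""
    img=cams.snapshot(n); u=proj(n,p)
    h=cv2.cvtColor(img,cv2.COLOR_RGB2HSV).astype(int)
    m=(h[...,0]>=23)&(h[...,0]<=34)&(h[...,1]>140)&(h[...,2]>90)
    yy,xx=np.mgrid[:384,:512]; m&=(abs(xx-u[0])<w)&(abs(yy-u[1])<w)
    pts=np.argwhere(m)[:,::-1].astype(np.float32)
    hull=cv2.convexHull(pts); e=cv2.fitEllipse(hull)
    return np.array(e[0]),e[1],len(pts)
E
python3 - <<'E'
from h import *
for k,p in dict(mouth=[.493,.014,.118],full=[.535,-.209,.118],collar=[.528,.173,.131]).items():
    a=brass("side",p);b=brass("top",p)
    print(k,a,b,tri(a[0],b[0],p))
for t in("rod_grip","rod_collar","rod_tip","rack_seat","tube_mouth","stack_top"):
    L=[]
    for n in("side","top"):
        c=[d["position"] for d in models.place_of(n,t)]
        g=[.493,.014] if t in("tube_mouth","stack_top") else [.53,.175]
        c=[x for x in c if np.hypot(*(np.array(x[:2])-g))<.03]
        L.append(c[0] if c else None)
    if None not in [x is None or None for x in L] or all(x is not None for x in L):
        print(t,np.round(L,4).tolist(),tri(proj("side",L[0]),proj("top",L[1]),L[0]))
    else: print(t,L)
s=r.get_state();print(s["clock"])
E
```

```text
mouth (array([298.95251465, 204.93133545]), (12.865999221801758, 15.906167030334473), 26) (array([247.06587219, 231.20732117]), (17.61161994934082, 23.05787467956543), 5) (array([0.48667733, 0.02142486, 0.12871968]), np.float64(1.337363966339808))Traceback (most recent call last):
  File "<stdin>", line 3, in <module>
  File "h.py", line 18, in brass
    hull=cv2.convexHull(pts); e=cv2.fitEllipse(hull)
                                ~~~~~~~~~~~~~~^^^^^^
cv2.error: OpenCV(4.12.0) /io/opencv/modules/imgproc/src/shapedescr.cpp:361: error: (-201:Incorrect size of input array) There should be at least 5 points to fit the ellipse in function 'fitEllipseNoDirect'
```

Run:
```python
from h import *
S={n:cams.snapshot(n) for n in("side","top")}
P={}
for t in("rod_grip","rod_collar","rod_tip","rack_seat","rack","tube_mouth","stack_top","tube"):
    g=[.493,.014] if t in("tube_mouth","stack_top","tube") else [.53,.175]
    L=[]
    for n in S:
        c=[d["position"] for d in models.place_of(n,t)]
        c=[x for x in c if np.hypot(*(np.array(x[:2])-g))<.03]
        L.append(c[0] if c else np.full(3,np.nan))
    print(t,np.round(L,4).tolist(), *( [np.round(tri(proj("side",L[0]),proj("top",L[1]),L[0])[0],4)] if not np.isnan(L).any() else []))
# overlay check of candidate rims/collar circles
C={"m":([.492,.014,.119],.0185),"c":([.528,.173,.131],.020),"b":([.528,.173,.19],.013)}
out=[]
for n in S:
    im=cv2.resize(S[n][:,:,::-1],None,fx=8,fy=8,interpolation=cv2.INTER_CUBIC)
    for k,(c,rad) in C.items():
        a=np.linspace(0,2*np.pi,60); pts=np.array([proj(n,[c[0]+rad*np.cos(x),c[1]+rad*np.sin(x),c[2]]) for x in a])
        cv2.polylines(im,[((pts+.5)*8).astype(int)],True,(0,0,255),1)
    for k in("m","c"):
        u=((proj(n,C[k][0])+.5)*8).astype(int); out.append(im[u[1]-150:u[1]+150,u[0]-200:u[0]+200])
cv2.imwrite("pics/ov.png",np.vstack([np.hstack(out[:2]),np.hstack(out[2:])]))
print(r.get_state()["clock"])
```

```text
rod_grip [[0.5317, 0.1703, 0.154], [0.5253, 0.1717, 0.1572]] [0.5287 0.1722 0.1578]
rod_collar [[0.5271, 0.1749, 0.1272], [0.5295, 0.1713, 0.127]] [0.5286 0.172  0.1216]
rod_tip [[nan, nan, nan], [0.5265, 0.1786, 0.0233]]
rack_seat [[nan, nan, nan], [0.5314, 0.1751, 0.1254]]
rack [[nan, nan, nan], [0.5349, 0.1745, 0.0004]]
tube_mouth [[0.4882, 0.0157, 0.1201], [0.4883, 0.0143, 0.1166]] [0.4883 0.0143 0.1182]
stack_top [[nan, nan, nan], [0.4884, 0.015, 0.0937]]
tube [[0.49, 0.013, -0.0059], [0.492, 0.015, 0.0009]] [ 0.4908  0.0149 -0.0031]
1.9
```

View pics/ov.png

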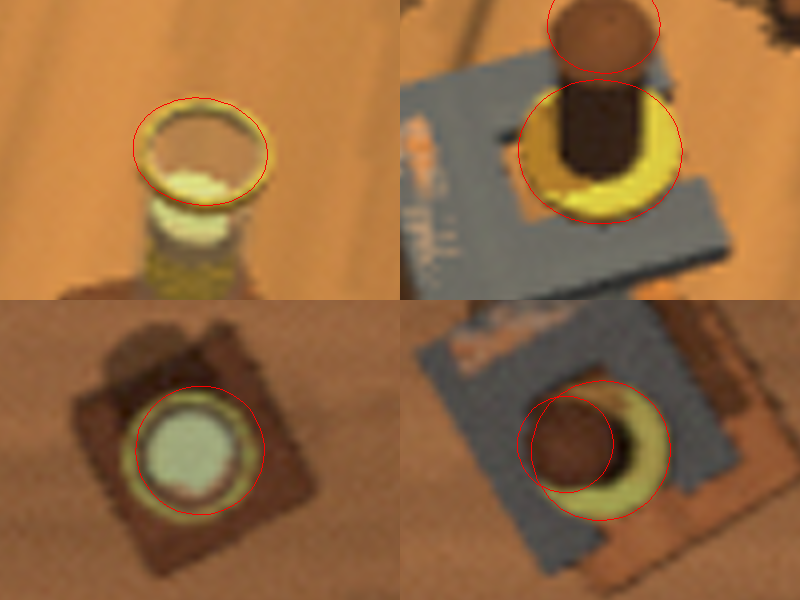

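Overlay check. The collar circle at (0.528, 0.173) fits both views, and the handle's button fits too. The rim sits about 2 mm off my circle, at about (0.491, 0.016, 0.12). The measured heights agree with the text, so I'm moving to hover over the rod.

Call:
{"method": "jog_arm", "body": {
  "turn": [
    [0, 0, 0],
    [0, 0, 0],
    [0, 0, 0],
    [0, 0, 0],
    [0, 0, 0],
    [0, 0, 0],
    [0, 0, 0],
    [0, 0, 0],
    [0, 0, 0],
    [0, 0, 0],
    [0, 0, 0],
    [0, 0, 0],
    [0, 0, 0],
    [0, 0, 0],
    [0, 0, 0],
    [0, 0, 0],
    [0, 0, 0],
    [0, 0, 0],
    [0, 0, 0],
    [0, 0, 0]
  ],
  "translation": [
    [0, 0, -0.06],
    [0.036, -0.036, -0.06],
    [0.073, -0.072, -0.06],
    [0.11, -0.109, -0.06],
    [0.147, -0.145, -0.06],
    [0.184, -0.181, -0.06],
    [0.22, -0.218, -0.06],
    [0.257, -0.254, -0.06],
    [0.293, -0.29, -0.06],
    [0.33, -0.327, -0.06],
    [0.367, -0.363, -0.06],
    [0.403, -0.4, -0.05],
    [0.44, -0.436, -0.04],
    [0.477, -0.472, -0.04],
    [0.513, -0.509, -0.04],
    [0.55, -0.545, -0.04],
    [0.55, -0.545, -0.04],
    [0.55, -0.545, -0.04],
    [0.55, -0.545, -0.04],
    [0.55, -0.545, -0.04]
  ],
  "grip": [0, 0, 0, 0, 0, 0, 0, 0, 0, 0, 0, 0, 0, 0, 0, 0, 0, 0, 0, 0],
  "force": 50
}}

```text
clock: 4.4
tool_pos: [0.5284, 0.171, 0.2979]
eef_rot: [0.974, 0.227, -0.0, 0.0]
contact_force: [0.4, -0.5, 0.4]
opening: 1.0
finger_force: 0.0
```

Call:
{"method": "jog_arm", "body": {
  "turn": [
    [0, 0, 0],
    [0, 0, 0],
    [0, 0, 0],
    [0, 0, 0],
    [0, 0, 0],
    [0, 0, 0],
    [0, 0, 0],
    [0, 0, 0],
    [0, 0, 0],
    [0, 0, 0],
    [0, 0, 0],
    [0, 0, 0],
    [0, 0, 0],
    [0, 0, 0],
    [0, 0, 0],
    [0, 0, 0]
  ],
  "translation": [
    [0.001, -0.001, 0.03],
    [0.001, -0.001, 0.06],
    [0.001, -0.001, 0.09],
    [0.001, -0.001, 0.115],
    [0.001, -0.001, 0.13],
    [0.001, -0.001, 0.14],
    [0.001, -0.001, 0.14],
    [0.001, -0.001, 0.14],
    [0.001, -0.001, 0.14],
    [0.001, -0.001, 0.14],
    [0.001, -0.001, 0.14],
    [0.001, -0.001, 0.14],
    [0.001, -0.001, 0.14],
    [0.001, -0.001, 0.14],
    [0.001, -0.001, 0.14],
    [0.001, -0.001, 0.14]
  ],
  "grip": [0, 0, 0, 0, 0, 0, 0, 0.4, 0.7, 1, 1, 1, 1, 1, 1, 1],
  "force": 50
}}

```text
clock: 6.4
tool_pos: [0.5287, 0.1736, 0.1576]
eef_rot: [0.974, 0.228, -0.0, 0.0]
contact_force: [-0.2, 0.2, -1.1]
opening: 0.248
finger_force: 47.8
```

Grasped: the 21.8 mm opening matches the 22 mm handle. Lifting out and moving over the tube.

Call:
{"method": "jog_arm", "body": {
  "turn": [
    [0, 0, 0],
    [0, 0, 0],
    [0, 0, 0],
    [0, 0, 0],
    [0, 0, 0],
    [0, 0, 0],
    [0, 0, 0],
    [0, 0, 0],
    [0, 0, 0],
    [0, 0, 0],
    [0, 0, 0],
    [0, 0, 0],
    [0, 0, 0],
    [0, 0, 0],
    [0, 0, 0],
    [0, 0, 0]
  ],
  "translation": [
    [0, 0, -0.01],
    [0, 0, -0.03],
    [0, 0, -0.06],
    [0, 0, -0.09],
    [0, 0, -0.12],
    [0, 0, -0.14],
    [0, 0, -0.15],
    [-0.01, 0.012, -0.15],
    [-0.03, 0.036, -0.15],
    [-0.05, 0.06, -0.15],
    [-0.07, 0.084, -0.15],
    [-0.09, 0.108, -0.15],
    [-0.1, 0.12, -0.15],
    [-0.104, 0.124, -0.15],
    [-0.104, 0.124, -0.15],
    [-0.104, 0.124, -0.15]
  ],
  "grip": [1, 1, 1, 1, 1, 1, 1, 1, 1, 1, 1, 1, 1, 1, 1, 1]
}}

```text
clock: 8.4
tool_pos: [0.4909, 0.0178, 0.3077]
eef_rot: [0.973, 0.229, 0.0, -0.0]
contact_force: [0.4, 0.4, -2.7]
opening: 0.242
finger_force: 47.8
```

Run:
```python
from h import *
S={n:cams.snapshot(n) for n in("side","top")}
s=r.get_state();print(s["clock"],s["tool_pos"],s["eef_rot"],s["contact_force"])
for n in S:
  for t in("rod_tip","rod_collar","rod_grip","tube_mouth"):
    print(n,t,[np.round(d["position"],4).tolist() for d in models.place_of(n,t) if np.hypot(d["position"][0]-.49,d["position"][1]-.015)<.04])
p=s["tool_pos"];out=[]
C=[([.491,.016,.119],.0185),([p[0],p[1],p[2]-.131],.01),([p[0],p[1],p[2]-.031],.02),([p[0],p[1],.12],.01)]
for n in S:
    im=cv2.resize(S[n][:,:,::-1],None,fx=5,fy=5,interpolation=cv2.INTER_CUBIC)
    for c,rad in C:
        a=np.linspace(0,2*np.pi,60); q=np.array([proj(n,[c[0]+rad*np.cos(x),c[1]+rad*np.sin(x),c[2]]) for x in a])
        cv2.polylines(im,[((q+.5)*5).astype(int)],True,(0,0,255),1)
    u=((proj(n,[.491,.016,.18])+.5)*5).astype(int); out.append(im[u[1]-300:u[1]+300,u[0]-200:u[0]+200])
cv2.imwrite("pics/ov2.png",np.hstack(out))
```

```text
8.5 [0.49088868 0.01750805 0.30771634] [ 9.73485188e-01  2.28749880e-01  2.03232024e-04 -1.98242597e-04] [ 0.05439313  0.34124036 -2.98272229]
side rod_tip [[0.4935, 0.018, 0.1747], [0.4902, 0.0156, 0.1744]]
side rod_collar [[0.4923, 0.0173, 0.2757]]
side rod_grip [[0.4918, 0.0158, 0.3063]]
side tube_mouth [[0.4894, 0.0151, 0.1223], [0.4922, 0.0183, 0.2762]]
top rod_tip []
top rod_collar []
top rod_grip []
top tube_mouth []
```

View pics/ov2.png

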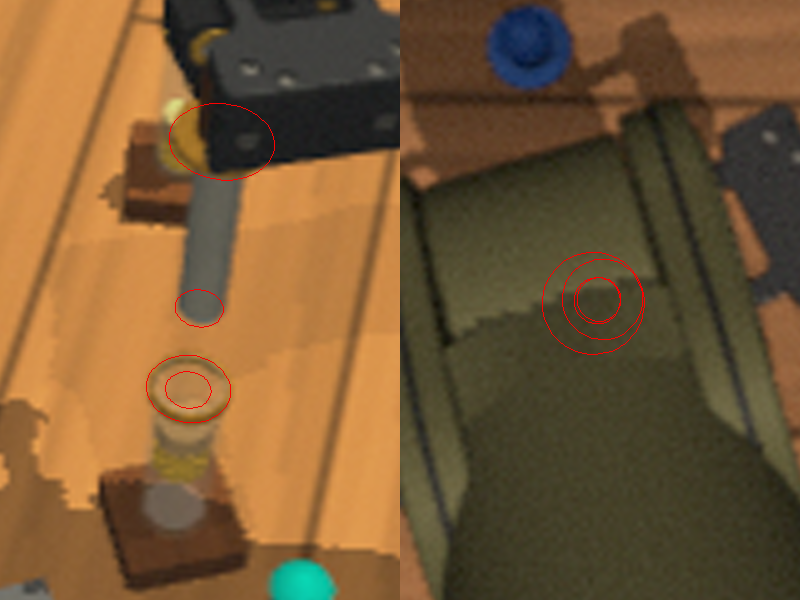

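The tip is upright and aligned with the mouth: in the side view its projected axis circle sits within the rim at (188,390), to about 1 mm. Entering the tube with a small y trim.

Call:
{"method": "jog_arm", "body": {
  "turn": [
    [0, 0, 0],
    [0, 0, 0],
    [0, 0, 0],
    [0, 0, 0],
    [0, 0, 0],
    [0, 0, 0],
    [0, 0, 0],
    [0, 0, 0],
    [0, 0, 0],
    [0, 0, 0]
  ],
  "translation": [
    [0, 0.002, 0.01],
    [0, 0.002, 0.025],
    [0, 0.002, 0.04],
    [0, 0.002, 0.048],
    [0, 0.002, 0.053],
    [0, 0.002, 0.058],
    [0, 0.002, 0.063],
    [0, 0.002, 0.068],
    [0, 0.002, 0.07],
    [0, 0.002, 0.07]
  ],
  "grip": [1, 1, 1, 1, 1, 1, 1, 1, 1, 1]
}}

```text
clock: 10.15
tool_pos: [0.4915, 0.0147, 0.2376]
eef_rot: [0.974, 0.228, -0.0, 0.0]
contact_force: [0.5, 0.2, -3.0]
opening: 0.239
finger_force: 47.8
```

Inside the mouth with no contact. Now pushing at about 20 mm/s.

Call:
{"method": "jog_arm", "body": {
  "turn": [
    [0, 0, 0],
    [0, 0, 0],
    [0, 0, 0],
    [0, 0, 0],
    [0, 0, 0],
    [0, 0, 0],
    [0, 0, 0],
    [0, 0, 0],
    [0, 0, 0],
    [0, 0, 0],
    [0, 0, 0],
    [0, 0, 0],
    [0, 0, 0],
    [0, 0, 0],
    [0, 0, 0],
    [0, 0, 0],
    [0, 0, 0],
    [0, 0, 0],
    [0, 0, 0],
    [0, 0, 0]
  ],
  "translation": [
    [0, 0, 0.0024],
    [0, 0, 0.0048],
    [0, 0, 0.0072],
    [0, 0, 0.0096],
    [0, 0, 0.012],
    [0, 0, 0.0144],
    [0, 0, 0.0168],
    [0, 0, 0.0192],
    [0, 0, 0.0216],
    [0, 0, 0.024],
    [0, 0, 0.0264],
    [0, 0, 0.0288],
    [0, 0, 0.0312],
    [0, 0, 0.0336],
    [0, 0, 0.036],
    [0, 0, 0.038],
    [0, 0, 0.04],
    [0, 0, 0.042],
    [0, 0, 0.044],
    [0, 0, 0.046]
  ],
  "grip": [1, 1, 1, 1, 1, 1, 1, 1, 1, 1, 1, 1, 1, 1, 1, 1, 1, 1, 1, 1]
}}

```text
clock: 12.65
tool_pos: [0.4916, 0.0146, 0.1916]
eef_rot: [0.974, 0.228, 0.0, 0.0]
contact_force: [-0.4, -0.0, 1.9]
opening: 0.245
finger_force: 48.1
```

The force has shifted by +5 N, so the stack is sliding. Continuing gently to the floor.

Call:
{"method": "jog_arm", "body": {
  "turn": [
    [0, 0, 0],
    [0, 0, 0],
    [0, 0, 0],
    [0, 0, 0]
  ],
  "translation": [
    [0, 0, 0.0013],
    [0, 0, 0.0025],
    [0, 0, 0.003],
    [0, 0, 0.003]
  ],
  "grip": [1, 1, 1, 1]
}}

```text
clock: 13.15
tool_pos: [0.4925, 0.0149, 0.1902]
eef_rot: [0.974, 0.228, 0.001, 0.0]
contact_force: [-0.7, -0.4, 16.3]
opening: 0.245
finger_force: 49.7
```

Bottomed out: the force jumped to about 19 N with the tool stopped. Easing slightly and holding about a second.

Call:
{"method": "jog_arm", "body": {
  "turn": [
    [0, 0, 0],
    [0, 0, 0],
    [0, 0, 0],
    [0, 0, 0],
    [0, 0, 0],
    [0, 0, 0],
    [0, 0, 0],
    [0, 0, 0],
    [0, 0, 0],
    [0, 0, 0]
  ],
  "translation": [
    [0, 0, -0.0003],
    [0, 0, -0.0003],
    [0, 0, -0.0003],
    [0, 0, -0.0003],
    [0, 0, -0.0003],
    [0, 0, -0.0003],
    [0, 0, -0.0003],
    [0, 0, -0.0003],
    [0, 0, -0.0003],
    [0, 0, -0.0003]
  ],
  "grip": [1, 1, 1, 1, 1, 1, 1, 1, 1, 1]
}}

```text
clock: 14.4
tool_pos: [0.4924, 0.0149, 0.1902]
eef_rot: [0.974, 0.228, 0.001, 0.0]
contact_force: [-1.4, -0.5, 14.0]
opening: 0.245
finger_force: 49.6
```

Run:
```python
from h import *
im=cams.snapshot("side");s=r.get_state();print(s["clock"],s["tool_pos"],s["contact_force"])
cv2.imwrite("pics/h.png",cv2.resize(im[150:260,240:360,::-1],None,fx=5,fy=5,interpolation=cv2.INTER_CUBIC))
```

```text
14.45 [0.49237131 0.01491941 0.19020742] [-1.32965254  0.38553244 12.26225468]
```

View pics/h.png

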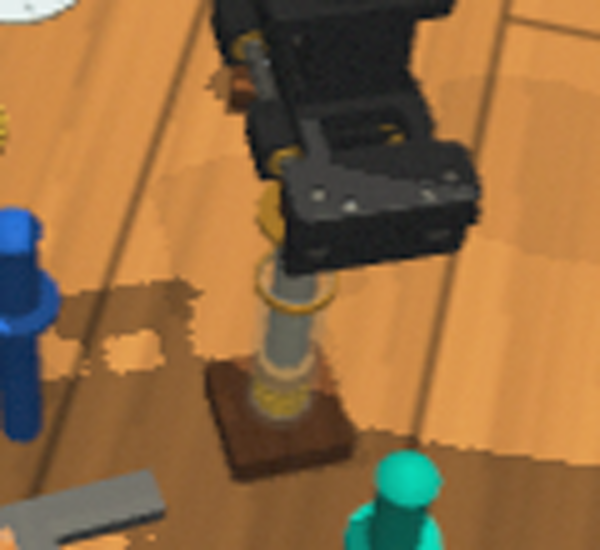

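The stack is home: the cork at (285,365) rests on the pinions, with no gap above the foot. Lifting the rod out and returning it to the fork.

Call:
{"method": "jog_arm", "body": {
  "turn": [
    [0, 0, 0],
    [0, 0, 0],
    [0, 0, 0],
    [0, 0, 0],
    [0, 0, 0],
    [0, 0, 0],
    [0, 0, 0],
    [0, 0, 0],
    [0, 0, 0],
    [0, 0, 0],
    [0, 0, 0],
    [0, 0, 0],
    [0, 0, 0],
    [0, 0, 0],
    [0, 0, 0],
    [0, 0, 0],
    [0, 0, 0],
    [0, 0, 0]
  ],
  "translation": [
    [0, 0, -0.005],
    [0, 0, -0.015],
    [0, 0, -0.03],
    [0, 0, -0.05],
    [0, 0, -0.07],
    [0, 0, -0.09],
    [0, 0, -0.11],
    [0, 0, -0.12],
    [0.01, -0.012, -0.12],
    [0.03, -0.036, -0.12],
    [0.05, -0.061, -0.12],
    [0.07, -0.085, -0.12],
    [0.09, -0.109, -0.12],
    [0.1, -0.121, -0.12],
    [0.104, -0.126, -0.12],
    [0.104, -0.126, -0.12],
    [0.104, -0.126, -0.12],
    [0.104, -0.126, -0.12]
  ],
  "grip": [1, 1, 1, 1, 1, 1, 1, 1, 1, 1, 1, 1, 1, 1, 1, 1, 1, 1]
}}

```text
clock: 16.7
tool_pos: [0.5289, 0.1726, 0.3091]
eef_rot: [0.974, 0.227, -0.0, 0.0]
contact_force: [-0.5, 0.4, -2.3]
opening: 0.243
finger_force: 48.4
```

Run:
```python
from h import *
S={n:cams.snapshot(n) for n in("side","top")}
s=r.get_state();print(s["clock"],s["tool_pos"],s["eef_rot"],s["contact_force"])
for t in("rod_tip","rod_grip","rod_collar","rack_seat"):
    print(t,[np.round(d["position"],4).tolist() for d in models.place_of("side",t) if np.hypot(d["position"][0]-.528,d["position"][1]-.173)<.04])
p=s["tool_pos"];im=cv2.resize(S["side"][:,:,::-1],None,fx=5,fy=5,interpolation=cv2.INTER_CUBIC)
for c,rad in [([p[0],p[1],p[2]-.1325],.01),([p[0],p[1],.125],.01),([p[0],p[1],.125],.02)]:
    a=np.linspace(0,2*np.pi,60); q=np.array([proj("side",[c[0]+rad*np.cos(x),c[1]+rad*np.sin(x),c[2]]) for x in a])
    cv2.polylines(im,[((q+.5)*5).astype(int)],True,(0,0,255),1)
u=((proj("side",[.528,.173,.16])+.5)*5).astype(int);cv2.imwrite("pics/b.png",im[u[1]-250:u[1]+250,u[0]-250:u[0]+250])
```

```text
16.8 [0.52887865 0.17305443 0.30911188] [9.73799811e-01 2.27406903e-01 1.36106898e-05 1.66275311e-04] [ 0.5020852   0.60834189 -2.46739783]
rod_tip [[0.5242, 0.1707, 0.174]]
rod_grip []
rod_collar []
rack_seat [[0.5343, 0.1818, 0.1256]]
```

View pics/b.png

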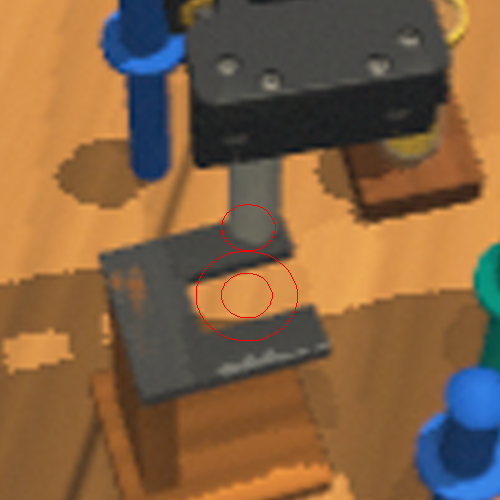

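The tip hangs over the slot's middle line: the slot centre in the picture is about (247,293). It's about 5 mm toward the open end, so I'll shift 4 mm toward the closed end while lowering.

Call:
{"method": "jog_arm", "body": {
  "turn": [
    [0, 0, 0],
    [0, 0, 0],
    [0, 0, 0],
    [0, 0, 0],
    [0, 0, 0],
    [0, 0, 0],
    [0, 0, 0],
    [0, 0, 0],
    [0, 0, 0],
    [0, 0, 0],
    [0, 0, 0],
    [0, 0, 0],
    [0, 0, 0]
  ],
  "translation": [
    [0.004, 0, 0.01],
    [0.004, 0, 0.025],
    [0.004, 0, 0.035],
    [0.004, 0, 0.045],
    [0.004, 0, 0.055],
    [0.004, 0, 0.07],
    [0.004, 0, 0.09],
    [0.004, 0, 0.11],
    [0.004, 0, 0.125],
    [0.004, 0, 0.137],
    [0.004, 0, 0.145],
    [0.004, 0, 0.148],
    [0.004, 0, 0.148]
  ],
  "grip": [1, 1, 1, 1, 1, 1, 1, 1, 1, 1, 1, 1, 1]
}}

```text
clock: 18.62
tool_pos: [0.5326, 0.1756, 0.1612]
eef_rot: [0.974, 0.228, 0.0, -0.0]
contact_force: [0.2, -0.2, -2.2]
opening: 0.246
finger_force: 48.4
```

Call:
{"method": "jog_arm", "body": {
  "turn": [
    [0, 0, 0],
    [0, 0, 0],
    [0, 0, 0],
    [0, 0, 0]
  ],
  "translation": [
    [0, 0, 0.001],
    [0, 0, 0.002],
    [0, 0, 0.003],
    [0, 0, 0.003]
  ],
  "grip": [1, 1, 1, 1]
}}

```text
clock: 19.12
tool_pos: [0.5324, 0.1755, 0.158]
eef_rot: [0.974, 0.228, -0.0, 0.0]
contact_force: [-0.3, 0.8, -2.0]
opening: 0.243
finger_force: 48.4
```

Still hanging (−2 N), so I'll lower another millimetre or so until the load comes off.

Call:
{"method": "jog_arm", "body": {
  "turn": [
    [0, 0, 0],
    [0, 0, 0],
    [0, 0, 0]
  ],
  "translation": [
    [0, 0, 0.0008],
    [0, 0, 0.0015],
    [0, 0, 0.0015]
  ],
  "grip": [1, 1, 1]
}}

```text
clock: 19.5
tool_pos: [0.5325, 0.1755, 0.1574]
eef_rot: [0.974, 0.228, 0.0, 0.0]
contact_force: [-2.3, -0.2, 5.3]
opening: 0.243
finger_force: 49.0
```

Seated on the fork (+5 N). Opening gently, then a straight lift.

Call:
{"method": "jog_arm", "body": {
  "turn": [
    [0, 0, 0],
    [0, 0, 0],
    [0, 0, 0],
    [0, 0, 0],
    [0, 0, 0],
    [0, 0, 0],
    [0, 0, 0],
    [0, 0, 0],
    [0, 0, 0],
    [0, 0, 0],
    [0, 0, 0],
    [0, 0, 0],
    [0, 0, 0],
    [0, 0, 0],
    [0, 0, 0],
    [0, 0, 0],
    [0, 0, 0],
    [0, 0, 0]
  ],
  "translation": [
    [0, 0, -0.0008],
    [0, 0, -0.0008],
    [0, 0, -0.0008],
    [0, 0, -0.0008],
    [0, 0, -0.0008],
    [0, 0, -0.0008],
    [0, 0, -0.0008],
    [0, 0, -0.0008],
    [0, 0, -0.01],
    [0, 0, -0.03],
    [0, 0, -0.06],
    [0, 0, -0.1],
    [0, 0, -0.14],
    [0, 0.05, -0.15],
    [0, 0.1, -0.15],
    [0, 0.15, -0.15],
    [0, 0.2, -0.15],
    [0, 0.2, -0.15]
  ],
  "grip": [0.7, 0.6, 0.4, 0.2, 0, 0, 0, 0, 0, 0, 0, 0, 0, 0, 0, 0, 0, 0]
}}

```text
clock: 21.75
tool_pos: [0.6223, -0.0098, 0.3067]
eef_rot: [0.975, 0.224, 0.0, 0.002]
contact_force: [0.0, 0.2, 0.3]
opening: 1.003
finger_force: 0.0
```

Run:
```python
from h import *
S={n:cams.snapshot(n)[:,:,::-1] for n in("side","top")}
s=r.get_state();print(s["clock"],s["tool_pos"],s["contact_force"],s["opening"])
for n in S:
  for t in("rod_tip","rod_grip","rod_collar","rack_seat"):
    print(n,t,[np.round(d["position"],3).tolist() for d in models.place_of(n,t) if np.hypot(d["position"][0]-.528,d["position"][1]-.173)<.04])
f=lambda i,x,y,w,h:cv2.resize(i[y:y+h,x:x+w],(400,300),interpolation=cv2.INTER_CUBIC)
a,b=S["side"],S["top"]
cv2.imwrite("pics/f.png",np.vstack([np.hstack([f(a,215,230,104,78),f(b,146,172,88,66)]),np.hstack([f(a,140,110,240,180),f(a,255,185,80,60)])]))
```

```text
21.85 [ 0.62095296 -0.00363058  0.30677243] [-0.23751224  1.05178914  0.12393439] 1.0005569797698968
side rod_tip [[0.532, 0.173, 0.024]]
side rod_grip [[0.53, 0.175, 0.152], [0.538, 0.172, -0.004]]
side rod_collar [[0.534, 0.176, 0.124], [0.531, 0.174, 0.157]]
side rack_seat [[0.534, 0.181, 0.124]]
top rod_tip [[0.531, 0.181, 0.024]]
top rod_grip []
top rod_collar [[0.53, 0.172, 0.124]]
top rack_seat [[0.529, 0.176, 0.126]]
```

View pics/f.png

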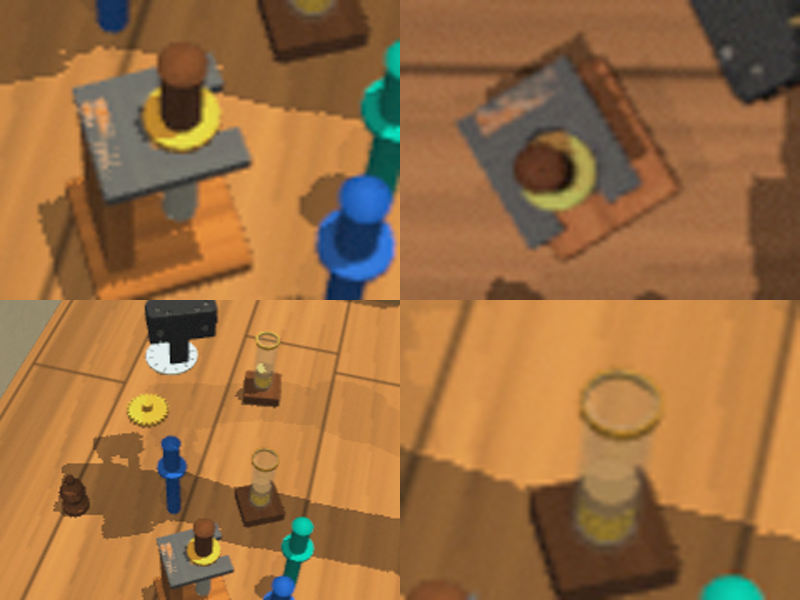

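The rod hangs upright by its collar in the fork (side crop 182,110), the stack is home, the loose parts are where they were, and the gripper is clear and open.

```bash
python3 -c "
from plant import r
print(r.finish_job())"
```

```text
the job is handed in; nothing more can be done
None
```

The stuck stack is pushed to the tube's floor and was held there at about 15–19 N for roughly a second; the rod hangs by its collar in the fork, the loose parts look untouched, and the job was handed in at about 22 s with no verdict returned.

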